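# Clamp the whetstone in its holder and lock the knob

### The job

The whetstone lies loose in its holder: pull the black knob up out of its locking teeth, turn it clockwise until the sprung jaw holds the stone firmly against the end stop with about 15 N (the stone is brittle, so do not overtighten), and push the knob fully home while you still hold the tension, so that the teeth lock it. Never force the knob against its teeth, keep the stone flat in the holder, and leave the tools and the tea glass round it alone.

Things in the scene. Friction and masses are not known exactly. Their poses are not given: they have to be found in the camera images.
- holder: green cast whetstone holder, fixed on the table, 312 x 66 mm, base 12 mm high. Origin on the table under its middle, z up, +x along it towards the knob. Along x: end stop at about -0.13 m (steel, rubber-faced, 33 mm high), stone, sprung jaw, carriage, knob axis at +0.105. Under the knob is a round tower, 52 mm across, 39.5 mm high, with a crown of 40 brass teeth (9 degrees apart).
- knob_grip (a point): centre of the black knurled knob: on its upright axis, half-way up; x points along the orange mark on its top. The knob is 57 mm across, 30 mm tall; home, its underside is 41 mm and its top 71 mm above the table. Beside it is free space down to 12 mm above the table; stone and jaw carriage, at most 37 mm high, stay 40 mm or more from the axis.
- knob (a joint): how far the knob is pulled up, m: 0 = home, teeth locked, it cannot turn; clear of the teeth above 0.0045; travel ends at 0.008. It stays where it is left; moving it takes about 6 N either way. Pushed in, its teeth must fall between those of the crown (play 1 degree either way); where tooth meets tooth it resists at about 4 mm and has to find its gap, up to 4.5 degrees to either side.
- shaft (a joint): turn of the knob, rad, growing clockwise from above: 0 at start, jaw fully open; 2.3 at most. It closes the jaw 10 mm a radian; the job takes 0.6 to 1.7 rad. The torque to turn is 0.010 N m for each newton of clamping plus 0.02 N m of friction; one tooth changes the hold by a few N. Pulled out and let go of, it stays put while slack, but springs back loose when under tension.
- carriage: steel carriage on a rack, 14 x 50 x 36 mm, driven by the knob; it carries the sprung jaw (50 mm wide, rubber face 30 mm ahead of this origin towards the stone when the spring is relaxed). Origin at table height under its middle, axes as the holder's. It does not show how far the spring is pressed.
- stone: two-layer whetstone, 50 x 150 x 22 mm, 0.33 kg, lying on the holder's rubber strips 15 mm above the table. Origin at the centre of its underside, y along its length, z up. It starts 1 to 2 mm from the jaw and up to 10 mm from the end stop, which the last user has moved and whose place is not reported: only the force tells when the stone has bedded and how hard it is held.
- gouge: gouge with a light wooden handle, 190 mm, lying on the table, waiting to be sharpened; origin under its middle
- chisel: carving chisel with a black handle, 235 mm, lying on the table; origin under its middle
- glass: tea glass, 63 mm across, 88 mm high, standing on the table; origin under its middle
- roller: ink roller with a dark red handle, 169 x 100 x 33 mm; origin under its middle
- baren: round rubbing pad with a handle, 110 mm across, 35 mm high; origin under its middle

How it is judged:
On the way, in this order (a step that is already met when the one before it is completed fails the run):
1. the knob is pulled up clear of its teeth (value of joint knob above 0.005 m), for 0.1 s.
2. with the knob still out, the jaw is turned tight on the stone (over 9 N) (value of joint knob above 0.0045 m and contact force between carriage and stone above 9 N), for 0.1 s.
At the end, for the whole second after the job is handed in: the knob is home (within 1.5 mm) with its teeth locked, and the jaw holds the stone at rest and flat (within 0.06 rad) with 10 to 20 N (value of joint knob below 0.0015 m and contact force between carriage and stone between 10 and 20 N and angle between stone's own z axis and vertical below 0.06 rad and linear speed of stone below 0.01 m/s); the robot touches nothing.
It fails at once if the knob is forced against its locking teeth (over 25 N) (contact force between knob and holder above 25 N).
It fails at once if the stone is squeezed with more than 25 N (contact force between carriage and stone above 25 N).
It fails at once if a bystander is moved more than 2 cm (distance of any of gouge, chisel, glass, roller, baren from where it was at the start of the episode above 0.02 m).
It also fails if it takes over 58 s, if anything falls off the work surface, if the arm or the gripper's body presses on something with over 40 N, if the wrist force passes 120 N, or if a joint passes its speed limit or range.

### The arm

A 6-joint arm with a two-finger parallel gripper is mounted at the origin on a cart in front of the work surface, level with it; the furniture and walls round the work are solid. World frame = base frame: x ahead of the robot, y to its left, z up, the work surface at z = 0. Lengths are in m, angles in rad, forces in N, time in s.
With the tool pointing down it reaches from about 0.25 to 0.8 m from the base axis. Payload 3.9 kg.
Tool frame: the origin (TCP) lies on the centre line of the jaws, within the pads' length; the fingertips stand bot.tip_reach ahead of it and the grasp point (between the pads) lies 5 mm behind it (bot.tip_reach is the distance from the TCP to the fingertips, in m); z points along the fingers, y is the line along which they close (so a half turn about z gives the same grasp; the last joint's range is limited). The gripper opens to 85 mm and grips with 20 to 120 N. Pads are 22 mm wide; open, the fingers measure 114 mm over their backs; the gripper's body (76 mm by 85 mm) begins 54 mm behind the grasp point. The pads swing forward as they close: fully open they stand 13 mm farther back than shut.
Start: joints at [1.202, 0.26, -0.138, 1.173, 0, 1.571], TCP at [0.189, 0.49, 0.245] pointing down, gripper open.
Joint ranges: [-2.78, 2.78], [-0.83, 1.72], [-1.28, 1.37], [-1.9, 2.12], [-1.57, 1.48], [-3.14, 3.14]. Speed limits (rad/s): [2.57, 2.57, 3.14, 3.14, 3.14, 3.14].

### API

Orientations are given as a unit quaternion [w, x, y, z].
In Python, from bench import bot, capture gives the robot as it stands.
- The arm moves only by the shell command python3 -m creep 'ROWS' [FORCE]. ROWS is JSON, a list of rows, each a list of 7 numbers: the finger opening in cm, from 0 to 8.54, then the shift along the tool's x, y, z in cm, then the turn, a rotation vector about the tool's x, y, z in degrees. In form: [[gripper, tx, ty, tz, wx, wy, wz], ...]. A call has 1 to 8 rows; each row is the pose to reach, as a shift and turn from the pose commanded when the call began, along the tool's axes at that moment; what a row does not reach only later rows make up. A row lasts 1/8 s, in which the tool goes at most 62.5 mm and 10.7 degrees, less where a joint would pass 70% of its speed; a pose out of reach is approached as far as the arm can. A call with a gripper value outside its range is refused whole. The fingers move at their own pace and stop on an object; FORCE is the grip in N (left out, the last holds). Time passes only in rows, so rows that repeat a pose let the fingers close. It gives the time, the measured TCP pose, the force, the opening and the grip force at its end, in the units of the state.
- bot.state(): the state, without advancing time (a new reading comes with each control period).
- capture(name): name is "scene" or "top"; returns a dict with "color" (384x512x3 uint8, red, green, blue), "vertical_fov" (degrees; the focal length in pixels is half the picture's height over the tangent of half this angle, whatever the lens; pixels are square), "cx", "cy" (the principal point, pixels), "rvec" (rotation vector, rad) and "tvec" (3), from world to camera coordinates, as OpenCV has them. Camera axes: x right, y down, z forward; pixel columns grow to the right and rows downward; lengths in m; the calibration is good to about 2 mm. A picture is of the moment at which its call begins. There is no depth.
- bot.job_done(): hands the job in; it is judged then, once.
The state is a dict: "clock": time; "joint_pos": joint angles; "qvel": joint speeds; "joint_efforts": joint torques, N m; "position": TCP position; "ee_rot": TCP orientation; "wrist_force": force on the tool from outside, world axes, zero at the start; "wrist_torque": the same for the moment, N m; "gripper_width": opening from 0.0 (shut) to 1.0 (fully open); "grip_force": force on a finger pad.
Only numpy, scipy, OpenCV 4.12 (cv2) and the standard library are available. Lean on these libraries where they do the work, as an engineer would, in place of code of your own. Each camera call takes 0.05 s, during which the arm holds its last target. There are 200 camera calls.

## Working session

There is one attempt and no reset: what is moved stays moved. The work goes in short steps, Python scripts to look and compute and a shell command to move; the robot and the scene stay as the last step left them, time stands still between calls to the robot, and variables do not carry over. Pictures are saved under pics/ and viewed, at most 10 in all, crops included, and the job is handed in when it is done.

```bash
mkdir -p pics; ls; python3 - <<'E'
from bench import bot,capture
import cv2,numpy as np
s=bot.state();print(s,bot.tip_reach)
for n in("scene","top"):
    c=capture(n);cv2.imwrite(f"pics/{n}0.png",c["color"][...,::-1]);print(n,{k:v for k,v in c.items() if k!="color"})
E
```

```text
pics
{'clock': 0.0, 'joint_pos': array([ 1.20200146e+00,  2.60666685e-01, -1.39347533e-01,  1.17271343e+00,
        3.50118132e-06,  1.57077787e+00]), 'qvel': array([-0.00217086, -0.00051202, -0.00104094,  0.00047836, -0.00030305,
       -0.00061744]), 'joint_efforts': array([-3.39640021e-03, -4.05671704e+01,  2.53924888e+01,  1.84613827e-02,
       -1.09499586e-04, -8.25307779e-06]), 'position': array([0.18902354, 0.48909638, 0.24448212]), 'ee_rot': array([-1.78787597e-04,  1.83345058e-01,  9.83048146e-01, -9.48966951e-04]), 'wrist_force': array([-0.03732376, -0.247848  , -0.48693056]), 'wrist_torque': array([ 0.05887553,  0.02405099, -0.00250118]), 'grip_force': 0.0, 'gripper_width': 1.0004164261888207} 0.014
scene {'vertical_fov': 53.38866061449343, 'cx': 259.3221774700444, 'cy': 188.38965731215347, 'rvec': array([ 2.05019446, -0.86562209,  0.44618927]), 'tvec': array([-0.32338197,  0.3130411 ,  0.82734125])}
top {'vertical_fov': 55.179479948983705, 'cx': 260.1804580566517, 'cy': 195.59182756781937, 'rvec': array([ 2.18984009, -2.20925211,  0.07844667]), 'tvec': array([0.04776478, 0.52977057, 1.20182569])}
```

View pics/scene0.png

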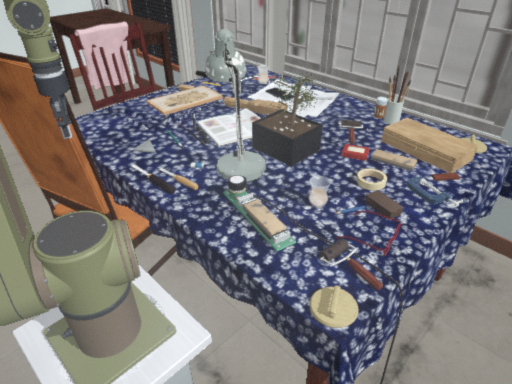

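View pics/top0.png

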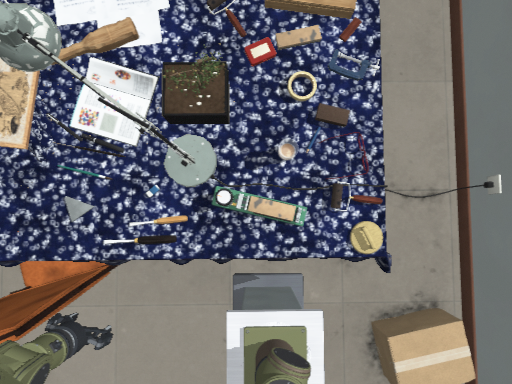

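The scene view shows the knob at about (237,184), and the top view shows it at about (223,197). The holder runs to (305,215), and the lamp base sits near the knob at (190,160). I'll zoom in on both.

```bash
python3 - <<'E'
import cv2,numpy as np
a=cv2.imread("pics/scene0.png")[165:225,205:305];b=cv2.imread("pics/top0.png")[170:230,205:310][:, :100]
f=lambda i:cv2.resize(i,(600,360)if 0 else(500,300),interpolation=cv2.INTER_CUBIC)
cv2.imwrite("pics/crop.png",np.vstack([f(a),f(b)]))
E
```

```text
(no output)
```

View pics/crop.png

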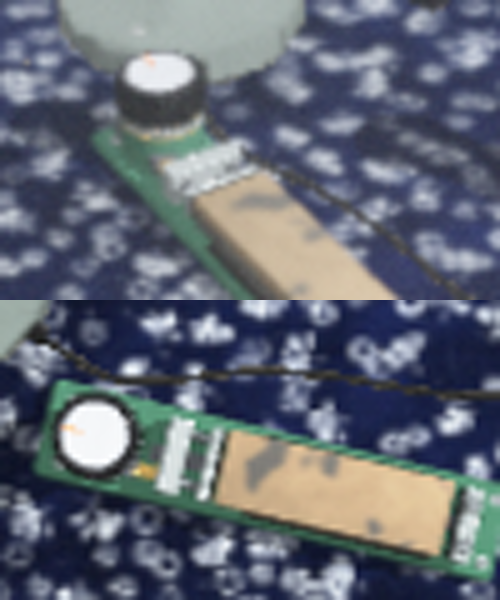

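The crop puts the knob's white top at about (236.6,179.2) in the scene view and (223.6,196.8) in the top view. The orange mark points away from the stone. I'll triangulate from these.

```bash
cat > h.py <<'E'
import cv2,numpy as np
from scipy.spatial.transform import Rotation as R
C={"scene":(53.38866061449343,259.322,188.390,[2.05019446,-0.86562209,0.44618927],[-0.32338197,0.3130411,0.82734125]),
"top":(55.179479948983705,260.180,195.592,[2.18984009,-2.20925211,0.07844667],[0.04776478,0.52977057,1.20182569])}
def KP(n):
    f,cx,cy,r,t=C[n];f=192/np.tan(np.radians(f/2))
    return np.array([[f,0,cx],[0,f,cy],[0,0,1]]),cv2.Rodrigues(np.array(r))[0],np.array(t)
def P(n): K,r,t=KP(n);return K@np.c_[r,t]
def tri(a,b):
    x=cv2.triangulatePoints(P("scene"),P("top"),np.array(a,float),np.array(b,float)).ravel();return x[:3]/x[3]
def onz(n,p,z):
    K,r,t=KP(n);d=r.T@np.linalg.inv(K)@[*p,1];o=-r.T@t;return o+d*(z-o[2])/d[2]
def proj(n,X): x=P(n)@[*X,1];return x[:2]/x[2]
E
python3 - <<'E'
from h import *
from bench import bot
k=tri((236.6,179.2),(223.6,196.8));print(k,onz("scene",(236.6,179.2),.071),onz("top",(223.6,196.8),.071))
tp=lambda u,v,z:onz("top",(205+(u+.5)/5-.5,170+(v-300+.5)/5-.5),z)
a,b=tp(37,475,.012),tp(460,575,.012);d=(b-a)[:2];print(a,b,np.degrees(np.arctan2(-d[1],-d[0])))
a,b=tp(60,380,.012),tp(500,478,.012);d=(b-a)[:2];print(a,b,np.degrees(np.arctan2(-d[1],-d[0])))
s=tri
print(tp(470,480,.012), "lamp base", onz("top",(190,160),.02),onz("top",(216,160),.02))
r=R.from_quat(np.roll(bot.state()["ee_rot"],-1)).as_matrix();print(r)
E
```

```text
[0.52466236 0.15856764 0.07274903] [0.52695345 0.15996499 0.071     ] [0.52413058 0.15928245 0.071     ]
[0.50182588 0.20269954 0.012     ] [ 0.43319312 -0.07656249  0.012     ] 76.19237160125603
[0.56475096 0.18735128 0.012     ] [ 0.49714317 -0.10411084  0.012     ] 76.94057940420787
[ 0.49599118 -0.08414399  0.012     ] lamp base [0.64967751 0.27410507 0.02      ] [0.64907417 0.18829107 0.02      ]
[[-9.32762602e-01  3.60490639e-01 -6.54143287e-04]
 [ 3.60491233e-01  9.32761099e-01 -1.67437110e-03]
 [ 6.56430223e-06 -1.79760367e-03 -9.99998384e-01]]
```

```bash
python3 - <<'E'
from h import *
print("head",tri((225,68),(22,38)),proj("top",tri((225,68),(22,38))))
for z in(.1,.2,.3,.4,.5): print(z,proj("scene",[.65,.274,z]),proj("top",[.65,.274,z]))
k=np.array([.525,.159]);r=np.array([[-.93276,.36049],[.36049,.93276]])  # cols tool x,y
d=k-[.18902,.48910];print("tool shift cm",r.T@d*100)
E
```

```text
head [0.98752084 0.72987105 0.18125587] [22.89547102 36.96700689]
0.1 [239.88599634 144.66054678] [185.46375979 155.91858022]
0.2 [238.97758556 117.66994221] [178.76204878 150.07348145]
0.3 [237.98053042  88.04554576] [170.62956511 142.98049128]
0.4 [236.88119026  55.38206775] [160.55336205 134.19222779]
0.5 [235.6629744   19.18656755] [147.74201868 123.01842943]
tool shift cm [-43.23864538 -18.67866458]
```

```bash
python3 -m creep '[[8.5,-5,-2.2,1,0,0,-5],[8.5,-11,-4.7,2,0,0,-10],[8.5,-17,-7.3,3,0,0,-15],[8.5,-23,-9.9,4,0,0,-20],[8.5,-29,-12.5,5,0,0,-25],[8.5,-35,-15.1,6,0,0,-30],[8.5,-40,-17.3,7,0,0,-35],[8.5,-43.2,-18.7,8,0,0,-38]]' 40
python3 -m creep '[[8.5,0,0,0.5,0,0,0],[8.5,0,0,0.5,0,0,0]]'
python3 - <<'E'
from h import *
from bench import bot,capture
s=bot.state();print(s["clock"],s["joint_pos"].round(3),s["position"],s["wrist_force"],s["wrist_torque"],R.from_quat(np.roll(s["ee_rot"],-1)).as_matrix().round(3))
c=capture("scene")["color"][...,::-1][85:235,170:320];d=capture("top")["color"][...,::-1][130:280,160:310]
f=lambda i:cv2.resize(i,(400,400),interpolation=cv2.INTER_CUBIC)
cv2.imwrite("pics/c1.png",np.hstack([f(c),f(d)]))
E
```

```text
clock: 1.1
position: [0.5263, 0.1574, 0.1647]
ee_rot: [0.0, -0.147, 0.989, -0.0]
wrist_force: [1.4, 1.0, -0.9]
gripper_width: 0.996
grip_force: 0.0
clock: 1.35
position: [0.5236, 0.1594, 0.1594]
ee_rot: [-0.001, -0.146, 0.989, 0.0]
wrist_force: [-0.1, 0.7, 1.0]
gripper_width: 0.996
grip_force: 0.0
1.35 [ 0.295  0.349 -0.241  0.983  0.001  0.001] [0.52364222 0.15942806 0.15941937] [-0.11492459  0.66841585  1.00242373] [-0.00727348  0.02484447  0.05109518] [[-0.957 -0.29  -0.003]
 [-0.29   0.957 -0.   ]
 [ 0.003  0.001 -1.   ]]
```

View pics/c1.png

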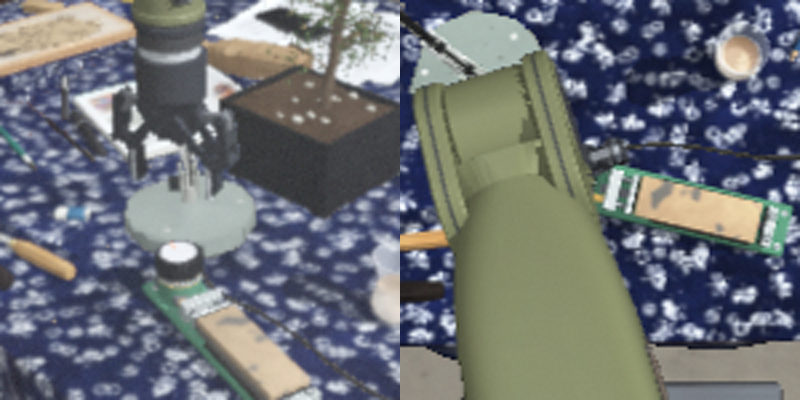

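The gripper is centred over the knob and nothing is in the way, so I'll descend.

```bash
python3 -m creep '[[8.5,-0.1,0,2,0,0,0],[8.5,-0.1,0,4.5,0,0,0],[8.5,-0.1,0,7,0,0,0],[8.5,-0.1,0,9,0,0,0],[8.5,-0.1,0,10,0,0,0],[8.5,-0.1,0,10.5,0,0,0],[8.5,-0.1,0,10.5,0,0,0],[8.5,-0.1,0,10.5,0,0,0]]'
python3 -c "
from bench import bot;s=bot.state();print(s['position'],s['wrist_force'],s['wrist_torque'])"
python3 -m creep '[[6.5,0,0,0,0,0,0],[5,0,0,0,0,0,0],[4.5,0,0,0,0,0,0],[4.5,0,0,0,0,0,0],[4.5,0,0,0,0,0,0],[4.5,0,0,0,0,0,0]]' 25
python3 -c "
from bench import bot;s=bot.state();print(s['position'],s['wrist_force'],s['wrist_torque'])"
```

```text
clock: 2.45
position: [0.5264, 0.1601, 0.0561]
ee_rot: [0.001, -0.147, 0.989, 0.0]
wrist_force: [0.1, 0.3, -0.0]
gripper_width: 0.996
grip_force: 0.0
[0.52635655 0.1601051  0.05608454] [ 0.07982233  0.34956861 -0.01291367] [ 0.00216608 -0.02018034 -0.04366748]
clock: 3.2
position: [0.526, 0.1602, 0.0558]
ee_rot: [0.0, -0.147, 0.989, 0.0]
wrist_force: [-1.1, 1.7, 5.1]
gripper_width: 0.658
grip_force: 26.4
[0.52603364 0.16018042 0.05584795] [-1.05091626  1.67530018  5.09229031] [ 0.25912324  0.28422147 -0.00106773]
```

```bash
python3 -m creep '[[8.5,0,0,0,0,0,0],[8.5,0,0,0,0,0,0],[8.5,0,0,0,0,0,0],[8.5,0,0,0,0,0,0],[8.5,0,0,0,0,0,-10],[8.5,0,0,0,0,0,-20],[8.5,0,0,0,0,0,-30],[8.5,0,0,0,0,0,-40]]'
python3 -m creep '[[8.5,0,0,0,0,0,-10],[8.5,0,0,0,0,0,-20],[8.5,0,0,0,0,0,-30],[8.5,0,0,0,0,0,-40],[8.5,0,0,0,0,0,-50],[8.5,0,0,0,0,0,-50]]'
python3 -m creep '[[6.5,0,0,0,0,0,0],[5,0,0,0,0,0,0],[4.5,0,0,0,0,0,0],[4.5,0,0,0,0,0,0],[4.5,0,0,0,0,0,0],[4.5,0,0,0,0,0,0]]' 25
python3 -c "
from bench import bot;s=bot.state();print(s['joint_pos'],s['position'],s['wrist_force'],s['wrist_torque'])"
```

```text
clock: 4.2
position: [0.5257, 0.1598, 0.0552]
ee_rot: [-0.0, -0.479, 0.878, -0.0]
wrist_force: [0.1, 0.2, 0.2]
gripper_width: 0.995
grip_force: 0.0
clock: 4.95
position: [0.5257, 0.1598, 0.0552]
ee_rot: [0.0, 0.803, -0.597, -0.0]
wrist_force: [0.3, 0.8, -0.1]
gripper_width: 0.997
grip_force: 0.0
clock: 5.7
position: [0.5252, 0.1596, 0.0555]
ee_rot: [0.0, 0.803, -0.596, -0.0]
wrist_force: [-3.9, -1.4, 5.8]
gripper_width: 0.662
grip_force: 26.5
[ 2.95066333e-01  4.49149749e-01 -3.89219719e-01  7.33390164e-01
 -3.77215014e-05 -1.56976880e+00] [0.52517535 0.15960902 0.05546087] [-3.88954665 -1.39006447  5.75029116] [-0.24453607  0.65626528  0.02957499]
```

```bash
python3 -m creep '[[4.5,-0.03,0.06,0,0,0,0],[4.5,-0.03,0.06,0,0,0,0],[4.5,-0.03,0.06,-0.2,0,0,0],[4.5,-0.03,0.06,-0.4,0,0,0],[4.5,-0.03,0.06,-0.6,0,0,0],[4.5,-0.03,0.06,-0.75,0,0,0],[4.5,-0.03,0.06,-0.75,0,0,0],[4.5,-0.03,0.06,-0.75,0,0,0]]' 45
python3 -c "
from bench import bot;s=bot.state();print(s['joint_pos'],s['position'],s['wrist_force'],s['wrist_torque'])"
```

```text
clock: 6.7
position: [0.525, 0.1597, 0.0628]
ee_rot: [0.0, 0.803, -0.596, 0.0]
wrist_force: [0.6, -2.5, -5.9]
gripper_width: 0.654
grip_force: 49.0
[ 2.95582863e-01  4.40244813e-01 -3.81256968e-01  7.49522088e-01
 -3.93960625e-04 -1.56956773e+00] [0.52499937 0.15973771 0.06277969] [ 0.5921972  -2.51462111 -5.86278237] [-0.38518177 -0.28069904 -0.03625014]
```

```bash
cat > s.py <<'E'
from h import *
from bench import bot
s=bot.state();q=s['ee_rot'];M=R.from_quat(np.roll(q,-1)).as_matrix();y=M[:,1]
print("J6deg",np.degrees(s['joint_pos'][5]).round(2),"yaw",np.degrees(np.arctan2(y[1],y[0])).round(2),s['position'].round(4),s['wrist_force'].round(2),s['wrist_torque'].round(3))
E
python3 -m creep '[[4.5,0,0,0,0,0,3],[4.5,0,0,0,0,0,6],[4.5,0,0,0,0,0,9],[4.5,0,0,0,0,0,9]]'; python3 s.py
python3 -m creep '[[4.5,0,0,0,0,0,5],[4.5,0,0,0,0,0,9],[4.5,0,0,0,0,0,9]]'; python3 s.py
```

```text
clock: 7.2
position: [0.525, 0.1597, 0.0628]
ee_rot: [0.0, 0.754, -0.657, 0.0]
wrist_force: [1.0, -2.8, -6.2]
gripper_width: 0.652
grip_force: 48.9
J6deg -80.96 yaw -172.1 [0.525  0.1597 0.0628] [ 0.96 -2.8  -6.18] [-0.453 -0.24  -0.024]
clock: 7.58
position: [0.5249, 0.1597, 0.0628]
ee_rot: [-0.0, -0.701, 0.714, -0.0]
wrist_force: [-0.3, -2.9, -5.4]
gripper_width: 0.654
grip_force: 48.8
J6deg -72.02 yaw 178.95 [0.5249 0.1597 0.0628] [-0.35 -2.88 -5.39] [-0.57  -0.186  0.018]
```

```bash
python3 -m creep '[[4.5,0,0,0,0,0,5],[4.5,0,0,0,0,0,9],[4.5,0,0,0,0,0,9]]' >/dev/null; python3 s.py
python3 -m creep '[[4.5,0,0,0,0,0,5],[4.5,0,0,0,0,0,9],[4.5,0,0,0,0,0,9]]'>/dev/null; python3 s.py
python3 -m creep '[[4.5,0,0,0,0,0,5],[4.5,0,0,0,0,0,9],[4.5,0,0,0,0,0,9]]'; python3 s.py
```

```text
J6deg -63.05 yaw 169.98 [0.5249 0.1597 0.0628] [ 0.05 -3.06 -5.24] [-0.629 -0.126  0.029]
J6deg -54.07 yaw 161.01 [0.5248 0.1597 0.0628] [-0.06 -3.34 -5.36] [-0.712 -0.065  0.033]
clock: 8.7
position: [0.5248, 0.1597, 0.0628]
ee_rot: [-0.0, -0.515, 0.857, -0.0]
wrist_force: [-0.4, -3.0, -4.9]
gripper_width: 0.652
grip_force: 48.8
J6deg -45.08 yaw 152.01 [0.5248 0.1597 0.0628] [-0.43 -3.   -4.9 ] [-0.768 -0.082 -0.018]
```

```bash
python3 -m creep '[[4.5,0,0,0,0,0,5],[4.5,0,0,0,0,0,9],[4.5,0,0,0,0,0,9]]' >/dev/null; python3 s.py
python3 -m creep '[[4.5,0,0,0,0,0,5],[4.5,0,0,0,0,0,9],[4.5,0,0,0,0,0,9]]'>/dev/null; python3 s.py
python3 -m creep '[[4.5,0,0,0,0,0,0]]'>/dev/null; python3 s.py
```

```text
J6deg -36.09 yaw 143.03 [0.5247 0.1597 0.0628] [-0.51 -4.47 -4.88] [-0.831 -0.014  0.058]
J6deg -27.1 yaw 134.03 [0.5247 0.1597 0.0628] [-1.3  -3.36 -4.3 ] [-0.829  0.123  0.125]
J6deg -27.05 yaw 133.99 [0.5247 0.1598 0.0627] [-2.05 -4.91 -3.34] [-0.951  0.237  0.08 ]
```

```bash
for i in 1 2 3; do python3 -m creep '[[4.5,0,0,0,0,0,0]]'>/dev/null; python3 s.py; done
python3 -m creep '[[4.5,0,0,0,0,0,5],[4.5,0,0,0,0,0,9],[4.5,0,0,0,0,0,9]]'>/dev/null; python3 s.py
for i in 1 2 3 4; do python3 -m creep '[[4.5,0,0,0,0,0,0]]'>/dev/null; python3 s.py; done
```

```text
J6deg -27.0 yaw 133.94 [0.5248 0.1598 0.0627] [-2.   -3.58 -3.53] [-0.974  0.232  0.164]
J6deg -26.97 yaw 133.91 [0.5247 0.1598 0.0627] [-2.1  -4.6  -2.66] [-0.975  0.334  0.147]
J6deg -26.95 yaw 133.89 [0.5248 0.1598 0.0628] [-2.78 -3.72 -3.  ] [-1.001  0.346  0.151]
J6deg -17.98 yaw 124.92 [0.5247 0.1598 0.0627] [-2.51 -4.29 -2.59] [-1.063  0.453  0.105]
J6deg -18.01 yaw 124.95 [0.5247 0.1598 0.0628] [-2.74 -3.96 -3.49] [-1.068  0.451  0.13 ]
J6deg -18.01 yaw 124.95 [0.5247 0.1598 0.0627] [-1.81 -4.54 -3.04] [-1.083  0.432  0.088]
J6deg -18.01 yaw 124.95 [0.5247 0.1598 0.0628] [-2.76 -4.64 -2.12] [-1.057  0.403  0.073]
J6deg -18.01 yaw 124.95 [0.5247 0.1598 0.0628] [-2.42 -4.15 -3.25] [-1.009  0.444  0.107]
```

```bash
python3 - <<'E'
from h import *
from bench import bot,capture
T=[];S=[]
for i in range(10):
    c=capture("scene")["color"].astype(float);d=capture("top")["color"].astype(float);S.append(c);T.append(d)
    s=bot.state();print(s["wrist_torque"][2].round(3),end=" ")
c=np.mean(S,0)[140:220,200:300][...,::-1];d=np.mean(T,0)[170:230,205:310][...,::-1]
d0=cv2.imread("pics/top0.png")[170:230,205:310].astype(float)
f=lambda i:cv2.resize(i,(600,343),interpolation=cv2.INTER_CUBIC)[:290]
cv2.imwrite("pics/c2.png",np.vstack([f(d0),f(d)]));cv2.imwrite("pics/c2s.png",cv2.resize(c,(700,560),interpolation=cv2.INTER_CUBIC))
E
```

```text
0.124 0.118 0.071 0.071 0.077 0.09 0.131 0.139 0.137 0.146 [ WARN:0@8.982] global loadsave.cpp:1063 imwrite_ Unsupported depth image for selected encoder is fallbacked to CV_8U.
```

View pics/c2.png

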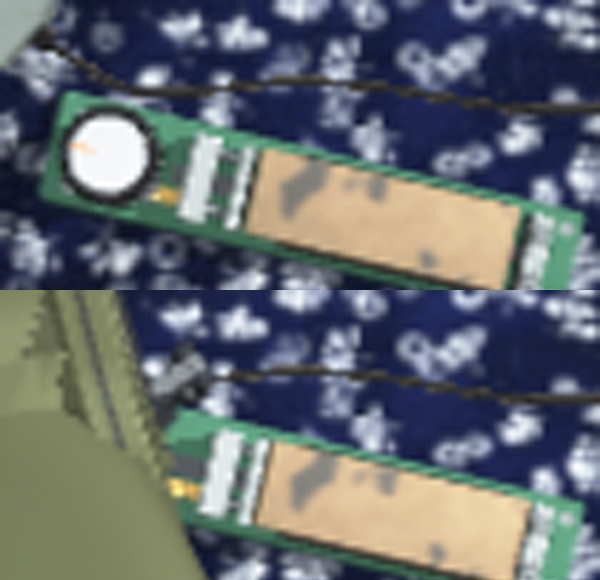

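View pics/c2s.png

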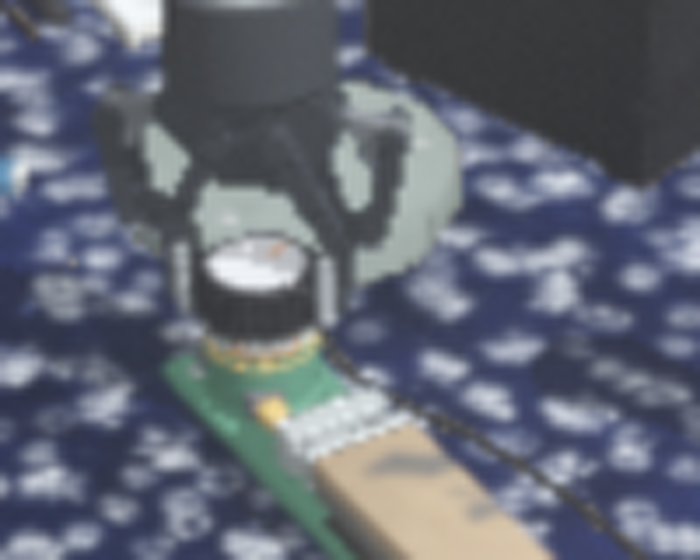

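The knob has turned: its mark is now at the right, the carriage has moved about 12 mm, and the stone is at the end stop. The wrist torque is noisy, so I'll check the J6 effort as a cleaner measure.

```bash
cat >> s.py <<'E'
print("tau6",s['joint_efforts'][[3,4,5]].round(4),"t",s['clock'])
E
for i in 1 2 ; do python3 -m creep '[[4.5,0,0,0,0,0,0]]'>/dev/null; python3 s.py; done
python3 -m creep '[[4.5,0,0,0,0,0,4],[4.5,0,0,0,0,0,9],[4.5,0,0,0,0,0,9]]'>/dev/null; python3 s.py
for i in 1 2 ; do python3 -m creep '[[4.5,0,0,0,0,0,0]]'>/dev/null; python3 s.py; done
```

```text
J6deg -18.01 yaw 124.95 [0.5247 0.1598 0.0627] [-2.61 -4.66 -3.14] [-1.029  0.452  0.135]
tau6 [-1.5677  1.2381  0.1225] t 11.95
J6deg -18.01 yaw 124.95 [0.5247 0.1598 0.0628] [-2.03 -3.43 -2.98] [-1.03   0.444  0.155]
tau6 [-1.5677  1.238   0.1225] t 12.075
J6deg -8.99 yaw 115.94 [0.5247 0.1598 0.0627] [-2.37 -4.42 -2.9 ] [-1.088  0.499  0.116]
tau6 [-1.6072  1.222   0.29  ] t 12.45
J6deg -9.02 yaw 115.96 [0.5247 0.1598 0.0628] [-2.73 -4.61 -2.26] [-1.049  0.508  0.175]
tau6 [-1.6074  1.2213  0.1672] t 12.575
J6deg -9.02 yaw 115.96 [0.5247 0.1598 0.0627] [-2.33 -4.35 -2.3 ] [-1.037  0.456  0.154]
tau6 [-1.6075  1.2214  0.1656] t 12.7
```

```bash
python3 -m creep '[[4.5,0,0,0,0,0,0],[4.5,0,0,0,0,0,0]]' 28 >/dev/null; python3 s.py
python3 -m creep '[[4.5,0,0,0.05,0,0,0.2],[4.5,0,0,0.1,0,0,0.4],[4.5,0,0,0.15,0,0,0.5],[4.5,0,0,0.2,0,0,0.5],[4.5,0,0,0.25,0,0,0.5],[4.5,0,0,0.25,0,0,0.5]]'; python3 s.py
```

```text
J6deg -9.02 yaw 115.96 [0.5247 0.1598 0.0628] [-3.21 -3.39 -2.54] [-1.06   0.474  0.095]
tau6 [-1.6074  1.2212  0.1656] t 12.95
clock: 13.7
position: [0.5248, 0.1599, 0.0613]
ee_rot: [-0.0, -0.22, 0.975, -0.0]
wrist_force: [-4.4, -4.9, 4.0]
gripper_width: 0.653
grip_force: 49.5
J6deg -8.53 yaw 115.47 [0.5248 0.1599 0.0613] [-4.42 -4.87  3.95] [-1.131  0.93   0.208]
tau6 [-2.5948  1.2164  0.2021] t 13.7
```

```bash
python3 -m creep '[[4.5,0,0,-0.1,0,0,0],[4.5,0,0,-0.1,0,0,0]]' >/dev/null; python3 s.py
for i in 1 2; do python3 -m creep '[[4.5,0,0,0,0,0,-0.5],[4.5,0,0,0,0,0,-0.5]]' >/dev/null; python3 s.py;done
for i in 1 2; do python3 -m creep '[[4.5,0,0,0,0,0,0.5],[4.5,0,0,0,0,0,0.5]]' >/dev/null; python3 s.py;done
```

```text
J6deg -8.5 yaw 115.45 [0.5247 0.1598 0.0614] [-3.29 -3.88 -2.75] [-1.083  0.618  0.214]
tau6 [-1.8513  1.2229  0.2023] t 13.95
J6deg -9.0 yaw 115.95 [0.5247 0.1598 0.0614] [-3.92 -4.6  -1.56] [-1.081  0.626  0.219]
tau6 [-1.8652  1.2208  0.1839] t 14.2
J6deg -9.5 yaw 116.44 [0.5247 0.1598 0.0614] [-3.08 -4.9  -1.73] [-1.067  0.577  0.192]
tau6 [-1.8638  1.2219  0.1814] t 14.45
J6deg -9.0 yaw 115.94 [0.5247 0.1598 0.0614] [-2.84 -4.23 -2.08] [-1.071  0.584  0.179]
tau6 [-1.8659  1.2202  0.1877] t 14.7
J6deg -8.5 yaw 115.44 [0.5247 0.1598 0.0614] [-1.87 -5.08 -0.6 ] [-1.063  0.696  0.173]
tau6 [-1.868   1.2192  0.19  ] t 14.95
```

```bash
python3 -m creep '[[4.5,0,0,0.05,0,0,0],[4.5,0,0,0.1,0,0,0],[4.5,0,0,0.15,0,0,0],[4.5,0,0,0.2,0,0,0],[4.5,0,0,0.2,0,0,0]]' >/dev/null; python3 s.py
python3 -m creep '[[4.5,0,0,0.05,0,0,0],[4.5,0,0,0.1,0,0,0],[4.5,0,0,0.1,0,0,0]]' >/dev/null; python3 s.py
```

```text
J6deg -8.5 yaw 115.44 [0.5248 0.1598 0.0603] [-5.09 -5.24  4.1 ] [-1.184  0.969  0.163]
tau6 [-2.65    1.2108  0.1804] t 15.575
J6deg -8.5 yaw 115.44 [0.5247 0.1599 0.0593] [-4.14 -5.    5.44] [-1.242  0.955  0.189]
tau6 [-2.6617  1.2113  0.1804] t 15.95
```

```bash
python3 -m creep '[[4.5,0,0,0.03,0,0,0],[4.5,0,0,0.06,0,0,0],[4.5,0,0,0.06,0,0,0]]' >/dev/null; python3 s.py
python3 -m creep '[[4.5,0,0,0.03,0,0,0],[4.5,0,0,0.06,0,0,0],[4.5,0,0,0.06,0,0,0]]' >/dev/null; python3 s.py
```

```text
J6deg -8.5 yaw 115.44 [0.5248 0.1599 0.0587] [-5.27 -3.9   5.08] [-1.167  0.965  0.177]
tau6 [-2.6878  1.2113  0.1804] t 16.325
J6deg -8.5 yaw 115.44 [0.5247 0.1598 0.0581] [-5.05 -5.39  5.73] [-1.196  0.998  0.172]
tau6 [-2.6912  1.2111  0.1804] t 16.7
```

```bash
python3 -m creep '[[4.5,0,0,0.05,0,0,0],[4.5,0,0,0.1,0,0,0],[4.5,0,0,0.12,0,0,0],[4.5,0,0,0.12,0,0,0]]' >/dev/null; python3 s.py
python3 -m creep '[[4.5,0,0,0.05,0,0,0],[4.5,0,0,0.08,0,0,0],[4.5,0,0,0.08,0,0,0]]' >/dev/null; python3 s.py
python3 -m creep '[[4.5,0,0,0.03,0,0,0],[4.5,0,0,0.05,0,0,0],[4.5,0,0,0.05,0,0,0]]' >/dev/null; python3 s.py
```

```text
J6deg -8.5 yaw 115.44 [0.5247 0.1598 0.0569] [-4.21 -5.57  5.08] [-1.177  0.983  0.21 ]
tau6 [-2.6958  1.2119  0.1804] t 17.2
J6deg -8.5 yaw 115.44 [0.5247 0.1598 0.0561] [-5.62 -4.78  4.1 ] [-1.143  1.025  0.147]
tau6 [-2.6906  1.2119  0.1804] t 17.575
J6deg -8.5 yaw 115.44 [0.5247 0.1599 0.0557] [-5.45 -5.79  5.19] [-1.241  0.948  0.202]
tau6 [-2.7767  1.2118  0.1806] t 17.95
```

```bash
for i in 1 2; do python3 -m creep '[[4.5,0,0,0.02,0,0,0],[4.5,0,0,0.04,0,0,0],[4.5,0,0,0.04,0,0,0]]' >/dev/null; python3 s.py; done
```

```text
J6deg -8.5 yaw 115.44 [0.5248 0.1599 0.0556] [-6.17 -5.05  9.15] [-1.257  1.19   0.201]
tau6 [-3.1106  1.2089  0.1813] t 18.325
J6deg -8.5 yaw 115.44 [0.5248 0.1599 0.0556] [-6.53 -5.98 11.01] [-1.3    1.296  0.196]
tau6 [-3.443   1.2066  0.1821] t 18.7
```

```bash
for i in 1 2; do python3 -m creep '[[4.5,0,0,0,0,0,-0.5],[4.5,0,0,0,0,0,-0.7],[4.5,0,0,0,0,0,-0.7]]' >/dev/null; python3 s.py; done
```

```text
J6deg -9.2 yaw 116.14 [0.5248 0.1599 0.0556] [-5.39 -5.96 10.7 ] [-1.275  1.259  0.228]
tau6 [-3.4371  1.2069  0.1738] t 19.075
J6deg -9.9 yaw 116.84 [0.5248 0.1599 0.0556] [-7.04 -5.1  11.07] [-1.21   1.282  0.172]
tau6 [-3.4468  1.2052  0.1499] t 19.45
```

```bash
for i in 1 2; do python3 -m creep '[[4.5,0,0,0,0,0,-0.3],[4.5,0,0,0,0,0,-0.5],[4.5,0,0,0,0,0,-0.5]]' >/dev/null; python3 s.py; done
```

```text
J6deg -10.39 yaw 117.33 [0.5248 0.1598 0.0556] [-6.55 -6.   10.66] [-1.261  1.315  0.074]
tau6 [-3.4573  1.2012  0.1039] t 19.825
J6deg -10.88 yaw 117.82 [0.5248 0.1598 0.0556] [-6.35 -4.84 10.55] [-1.293  1.347  0.057]
tau6 [-3.4565  1.1913  0.0346] t 20.2
```

The teeth carry the load now, since torque has dropped to about 0.03 N m and the knob sits at its home height. I'll release with light downward pressure.

```bash
python3 -m creep '[[4.5,0,0,-0.04,0,0,0],[5.2,0,0,-0.04,0,0,0],[6,0,0,-0.04,0,0,0],[7,0,0,-0.04,0,0,0],[8.5,0,0,-0.04,0,0,0],[8.5,0,0,-0.04,0,0,0],[8.5,0,0,-0.04,0,0,0]]'
python3 s.py
python3 -m creep '[[8.5,0,0,-1.5,0,0,0],[8.5,0,0,-4,0,0,0],[8.5,0,0,-8,0,0,0],[8.5,0,0,-11,0,0,0],[8.5,0,0,-12,0,0,0]]'
python3 -m creep '[[8.5,5,0,0,0,0,0],[8.5,9,4,0,0,0,0],[8.5,9,8,0,0,0,0],[8.5,9,12,0,0,0,0],[8.5,9,16,0,0,0,0],[8.5,9,16,0,0,0,0]]'
python3 - <<'E'
from h import *
from bench import capture
c=capture("scene")["color"][...,::-1][160:230,205:305];d=capture("top")["color"][...,::-1][165:235,205:305]
f=lambda i:cv2.resize(i,(400,280),interpolation=cv2.INTER_CUBIC)
c0=cv2.imread("pics/scene0.png")[160:230,205:305];d0=cv2.imread("pics/top0.png")[165:235,205:305]
cv2.imwrite("pics/end.png",np.vstack([np.hstack([f(c0),f(d0)]),np.hstack([f(c),f(d)])]))
E
```

```text
clock: 21.08
position: [0.5252, 0.1601, 0.0542]
ee_rot: [0.0, -0.24, 0.971, 0.0]
wrist_force: [0.1, -0.0, -0.6]
gripper_width: 0.994
grip_force: 0.0
J6deg -10.83 yaw 117.77 [0.5252 0.1601 0.0542] [ 0.07 -0.02 -0.62] [-0.008 -0.033 -0.024]
tau6 [-0.0138  0.0041 -0.0004] t 21.075
clock: 21.7
position: [0.5266, 0.1604, 0.1772]
ee_rot: [0.002, -0.24, 0.971, 0.0]
wrist_force: [-0.0, -0.1, -0.7]
gripper_width: 0.995
grip_force: 0.0
clock: 22.45
position: [0.3695, 0.261, 0.1738]
ee_rot: [-0.0, -0.242, 0.97, 0.0]
wrist_force: [0.3, -0.3, -0.4]
gripper_width: 0.991
grip_force: 0.0
```

View pics/end.png

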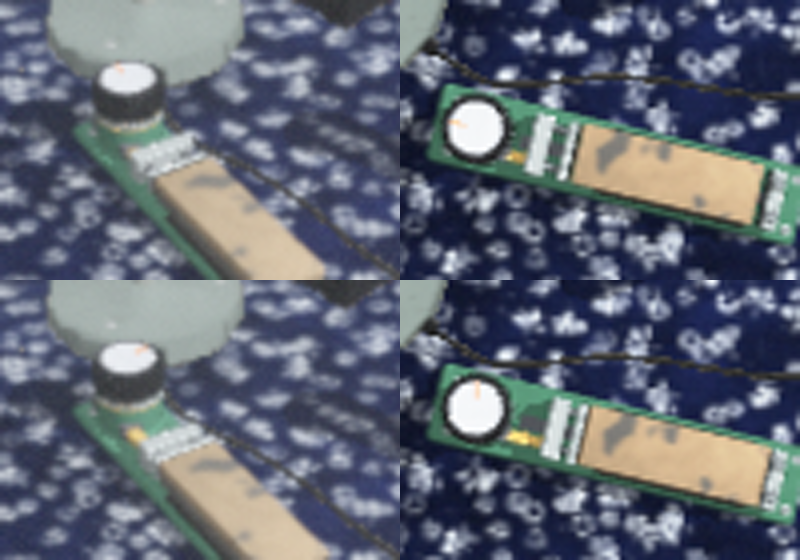

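In both views the knob is back at its original height. It has turned about 80°, and the stone lies flat between the compressed jaw and the end stop.

```bash
python3 -c "
from bench import bot;print(bot.job_done())"
```

```text
the job is handed in; nothing more can be done
None
```

I've handed the job in after about 22 s on the clock: the knob is turned about 81° clockwise (nine teeth), home and locked, holding the stone at an estimated 14–18 N from the measured torque; the hand-in returned no verdict.

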